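Pre-charge and connect a test load through the switch guards

TASK

Power up the test load. Reach down through the window of the guard over the pre-charge switch (the lever with the round pad), press its spring lever all the way down with the fingertips, keep it down for at least two seconds and let it spring back up; then reach through the window of the other guard and press the main lever (the wide bar) all the way down, where it stays. Do not touch either guard, leave everything else on the bench where it is, and finish clear of everything.

Things in the scene. Friction and masses are not known exactly. Their poses are not given: they have to be found in the camera images.
- precharge_lever (a joint): the pre-charge lever (steel arm, round black pad), under one guard. Lever hinge: level, along the unit's y, 90 mm from the pad on the guard's +x side, 65 mm above the bench. Value in rad: 0 is fully up, 0.25 is fully down on its stop; it grows as the pad is pressed down. Fully down, the pad top has dropped 23 mm and shifted 4 mm to the guard's -x. A spring brings it back up: about 2 N at the pad to start, 6 N fully down
- precharge_pad (a point): centre of the top face of the pre-charge lever's pad, a round black button 28 mm across, 12 mm thick; lever up, it lies 8 mm below the window's plane at the window's centre. The pad is nearly level throughout
- precharge_guard: guard of the pre-charge switch: bare aluminium box 190 x 130 mm, its flat top 100 mm above the bench, 3 mm thick, closed slotted sides; one window 80 mm (x) by 70 mm (y) in the top. Origin: centre of the window in the plane of the top face; x runs away from the robot side toward the lever's hinge, y across, z up. The top is 40 mm wide on the -x side of the window, 70 mm on the +x side, 30 mm at each y side. It is fixed to the bench and must not be touched
- main_lever (a joint): the main lever (steel arm, wide black bar), under the other guard. Lever hinge: level, along the unit's y, 90 mm from the pad on the guard's +x side, 65 mm above the bench. Value in rad: 0 is fully up, 0.25 is fully down on its stop; it grows as the pad is pressed down. Fully down, the pad top has dropped 23 mm and shifted 4 mm to the guard's -x. Friction holds it wherever it is left; about 5 N at the pad moves it. It starts up or nearly up (0 to 0.05)
- main_pad (a point): centre of the top face of the main lever's pad, a black bar 50 mm across (unit's y), 20 mm along x, 12 mm thick; lever up, it lies 8 mm below the window's plane at the window's centre (the pad is nearly level throughout)
- main_guard: guard of the main switch: bare aluminium box 190 x 130 mm, its flat top 100 mm above the bench, 3 mm thick, closed slotted sides; one window 80 mm (x) by 70 mm (y) in the top. Origin: centre of the window in the plane of the top face; x runs away from the robot side toward the lever's hinge, y across, z up. The top is 40 mm wide on the -x side of the window, 70 mm on the +x side, 30 mm at each y side. It is fixed to the bench and must not be touched
- screwdriver: bystander, leave alone: a 190 mm screwdriver lying between the two switches; origin at its middle on the bench
- spare_resistor: bystander, leave alone: a loose green tube resistor 118 mm long with square steel end plates 44 mm high, behind the gap between the switches; origin under its middle
- heatsink: bystander, leave alone: a finned aluminium heat sink 70 x 90 x 40 mm; origin under its middle
- tape_roll: bystander, leave alone: a roll of yellow tape, 90 mm across, 24 mm high; origin under its middle
- multimeter: bystander, leave alone: an orange hand-held meter 150 x 75 x 36 mm lying on its back; origin under its middle
- mug: bystander, leave alone: a white mug, 80 mm across, 92 mm high; origin under its middle
- parts_jar: bystander, leave alone: a small clear jar with a steel cap, 52 mm across, 65 mm high; origin under its middle
Not all that is in view belongs to the job. What is shaped like the part that bears precharge_lever but turquoise or yellow is not meant.

How it is judged:
On the way, in this order (a step that is already met when the one before it is completed fails the run):
1. the pre-charge lever is held fully down for two seconds while the main lever is still up (value of joint precharge_lever above 0.21 rad and value of joint main_lever below 0.08 rad), for 1.8 s.
2. the pre-charge lever has come back up and the main lever is pressed fully down (value of joint main_lever above 0.21 rad and value of joint precharge_lever below 0.04 rad), for 0.2 s.
At the end, for the whole second after the job is handed in: the main lever rests fully down (joint above 0.21 of 0.25 rad) and the pre-charge lever is back up (below 0.04 rad) (all of step 2); the robot touches nothing.
It fails at once if a guard is touched (contact force between any of the fingers, the arm and precharge_guard above 0.5 N or contact force between any of the fingers, the arm and main_guard above 0.5 N).
It fails at once if the main lever is pressed together with the pre-charge lever (value of joint each of main_lever, precharge_lever above 0.08 rad).
It fails at once if a bystander is moved or lifted (more than 10 mm) (distance of any of screwdriver, spare_resistor, heatsink, tape_roll, multimeter, mug, parts_jar from where it was at the start of the episode above 0.01 m).
It also fails if it takes over 51 s, if anything falls off the work surface, if the arm or the gripper's body presses on something with over 40 N, if the wrist force passes 120 N, or if a joint passes its speed limit or range.

ROBOT

A 6-joint arm with a two-finger parallel gripper is mounted at the origin on the work surface. World frame = base frame: x ahead of the robot, y to its left, z up, the work surface at z = 0. Lengths are in m, angles in rad, forces in N, time in s.
With the tool pointing down it reaches from about 0.3 to 0.775 m from the base axis. Payload 14.6 kg.
Tool frame: the origin (TCP) lies at the centre of the arm's flange, where the gripper is bolted on; the fingertips stand 199 mm ahead of it and the grasp point (between the pads) lies ctrl.tcp_to_grasp ahead of it (ctrl.tcp_to_grasp is the distance from the TCP to the grasp point, in m); z points along the fingers, y is the line along which they close (so a half turn about z gives the same grasp; the last joint's range is limited). The gripper opens to 94 mm and grips with 3 to 60 N. Pads are 16 mm wide; open, the fingers measure 119 mm over their backs; the gripper's body (75 mm by 177 mm) begins 78 mm behind the grasp point.
Start: joints at [-1.294, 0.3, 1.521, -0, 1.321, -0.067], TCP at [0.185, -0.518, 0.405] pointing down, gripper open.
Joint ranges: [-3.03, 3.03], [-0.79, 2.21], [0.23, 2.52], [-1.04, 4.18], [0, 3.07], [-2.55, 2.55]. Speed limits (rad/s): [2.22, 2.22, 2.57, 3.14, 3.14, 3.14].

INTERFACE

Orientations are given as [roll, pitch, yaw] about the fixed x, y, z axes, in that order (R = Rz(yaw) Ry(pitch) Rx(roll)).
In Python, from station import ctrl gives the robot as it stands. The module is installed in compiled form; this text tells all that it offers.
- The arm moves only by the shell command python3 -m jog 'ROWS' [OPENING] [FORCE]. ROWS is JSON, a list of rows, each a list of 6 numbers: the shift along the tool's x, y, z in cm, then the turn, a rotation vector about the tool's x, y, z in rad. In form: [[tx, ty, tz, ax, ay, az], ...]. A call has 1 to 8 rows; each row is the pose to reach, as a shift and turn from the pose commanded when the call began, along the tool's axes at that moment; what a row does not reach only later rows make up. A row lasts 1/10 s, in which the tool goes at most 50 mm and 8.59 degrees, less where a joint would pass 70% of its speed; a pose out of reach is approached as far as the arm can. A call with a gripper value outside its range is refused whole. OPENING is the opening in per cent of the stroke, from 0 (shut) to 100 (fully open), set as the call begins (- or left out, the last holds). The fingers move at their own pace and stop on an object; FORCE is the grip in N (left out, the last holds). Time passes only in rows, so rows that repeat a pose let the fingers close. It gives the time, the measured TCP pose, the force, the opening and the grip force at its end, in the units of the state.
- ctrl.get_obs(): the state, without advancing time (a new reading comes with each control period).
- ctrl.camera(name): name is "side" or "top" or "wrist"; returns a dict with "img" (420x560x3 uint8, blue, green, red), "intrinsics" (3x3 intrinsics, pixels), "R" (3x3) and "t" (3): a world point X has camera coordinates R X + t. Camera axes: x right, y down, z forward; pixel columns grow to the right and rows downward; lengths in m; the calibration is good to about 2 mm. A picture is of the moment at which its call begins. There is no depth.
- ctrl.hand_in(): hands the job in; it is judged then, once.
The state is a dict: "time_s": time; "qpos": joint angles; "joint_vel": joint speeds; "tau": joint torques, N m; "ee_pos": TCP position; "eef_rot": TCP orientation; "force": force on the tool from outside, world axes, zero at the start; "moment": the same for the moment, N m; "grip_width": finger opening in m; "grip_force": force on a finger pad.
Only numpy, scipy, OpenCV 4.12 (cv2) and the standard library are available. Lean on these libraries where they do the work, as an engineer would, in place of code of your own. Each camera call takes 0.05 s, during which the arm holds its last target. There are 200 camera calls.

## Working session

There is one attempt and no reset: what is moved stays moved. The work goes in short steps, Python scripts to look and compute and a shell command to move; the robot and the scene stay as the last step left them, time stands still between calls to the robot, and variables do not carry over. Pictures are saved under pics/ and viewed, at most 10 in all, crops included, and the job is handed in when it is done.

```bash
mkdir -p pics; python3 - <<'E'
from station import ctrl
import cv2,numpy as np
for n in("top","side"):
    c=ctrl.camera(n);cv2.imwrite(f"pics/{n}0.png",cv2.resize(c["img"],(784,588),interpolation=cv2.INTER_CUBIC))
    print(n,c["intrinsics"],(-c["R"].T@c["t"]).round(3),c["R"].round(2))
o=ctrl.get_obs();print(o["time_s"],o["ee_pos"],o["eef_rot"],o["grip_width"],ctrl.tcp_to_grasp)
E
```

```text
top [[505.87679767   0.         277.12823056]
 [  0.         505.87679767 212.91324367]
 [  0.           0.           1.        ]] [0.269 0.073 1.481] [[-0.02 -1.   -0.  ]
 [-0.99  0.02 -0.13]
 [ 0.13  0.   -0.99]]
side [[393.92552533   0.         280.1229059 ]
 [  0.         393.92552533 206.46001624]
 [  0.           0.           1.        ]] [0.106 0.863 0.938] [[-0.91 -0.41 -0.01]
 [-0.27  0.64 -0.71]
 [ 0.3  -0.65 -0.7 ]]
0.1 [ 0.18538234 -0.51778078  0.40414602] [-3.14058435e+00 -4.20011393e-05  3.43822848e-01] 0.09390751713795446 0.1804
```

View pics/top0.png

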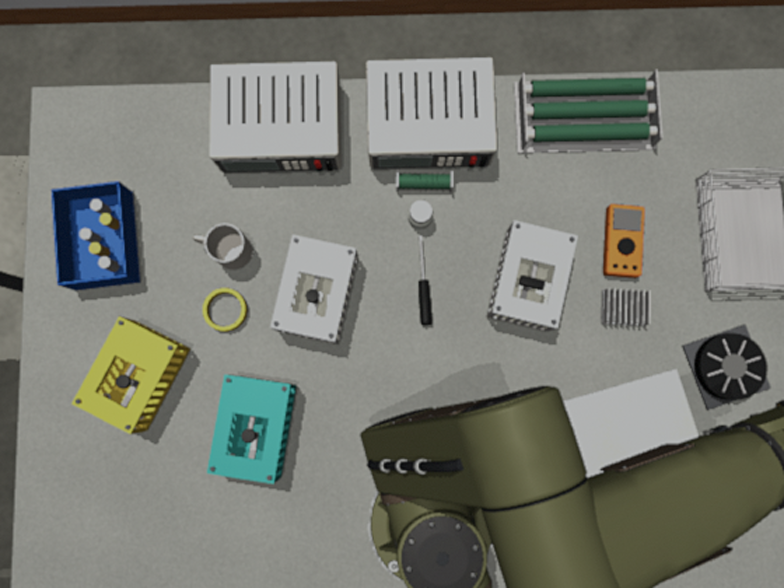

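View pics/side0.png

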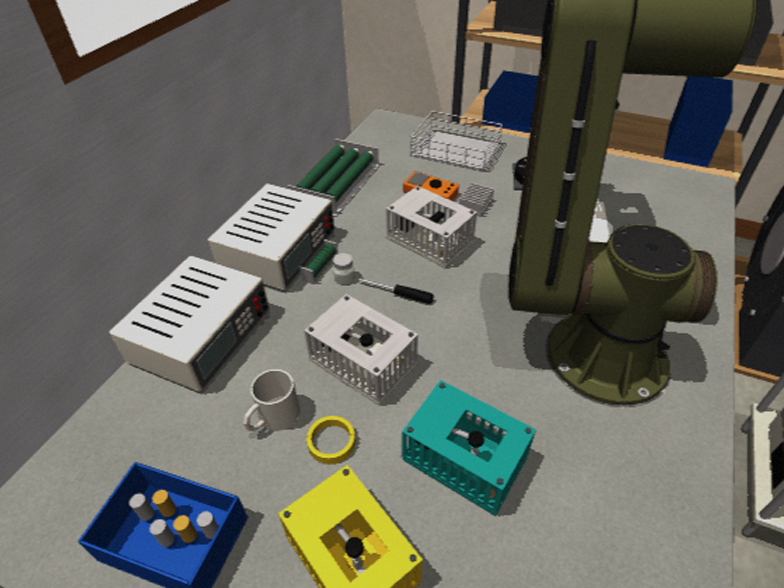

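Pre-charge candidates in the top view, at 784 px scale:
- The bare aluminium guard at (315,288) with a round pad fits the description.
- The turquoise guard (252,430) and the yellow guard (130,376) are excluded by colour.

The main guard is at (533,275) and has the wide bar. I'll confirm both in one enlarged crop.

```bash
python3 - <<'E'
from station import ctrl
import cv2,numpy as np
c=ctrl.camera("top")["img"]
a=c[160:250,186:266];b=c[150:240,340:420]
cv2.imwrite("pics/crop.png",np.hstack([cv2.resize(x,None,fx=5,fy=5,interpolation=cv2.INTER_CUBIC) for x in(a,b)]))
E
```

```text
(no output)
```

View pics/crop.png

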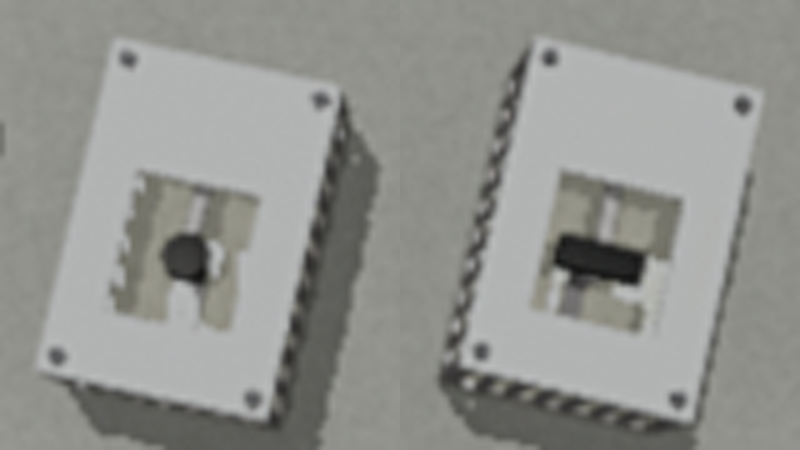

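The left guard is bare aluminium with a round pad (pad at crop 185,257), so it is the pre-charge switch. The right one has the wide bar (600,258), so it is the main switch. Next I fit each guard's pose from its corners.

```bash
cat > h.py <<'E'
from station import ctrl
import numpy as np,cv2
from scipy.optimize import least_squares
from scipy.spatial.transform import Rotation as Ro
OUT=[(.11,.065),(.11,-.065),(-.08,-.065),(-.08,.065)];WIN=[(.04,.035),(.04,-.035),(-.04,-.035),(-.04,.035)]
def proj(c,X):
    p=(c["R"]@np.asarray(X).T).T+c["t"];p=p@c["intrinsics"].T;return p[:,:2]/p[:,2:]
def world(q,P,z=.1):
    P=np.array(P);s,k=np.sin(q[2]),np.cos(q[2])
    return np.c_[q[0]+k*P[:,0]-s*P[:,1],q[1]+s*P[:,0]+k*P[:,1],np.full(len(P),z)]
def fit(c,px,P,q0):
    r=least_squares(lambda q:(proj(c,world(q,P))-px).ravel(),q0,loss="soft_l1");return r.x,np.abs(r.fun).max()
# guard poses x,y,yaw go in G once known
def goto(target,yaw):
    """shift in tool axes (cm) and turn for tip target (world) with tool pointing down, tool x along/against yaw"""
    o=ctrl.get_obs();R=Ro.from_euler("xyz",o["eef_rot"]);best=None
    for d in(0,np.pi):
        T=Ro.from_euler("xyz",[np.pi,0,yaw+d]);v=(R.inv()*T).as_rotvec()
        if best is None or np.linalg.norm(v)<np.linalg.norm(best):best=v
    d=np.array(target)+[0,0,.199]-o["ee_pos"]
    print("shift cm",(R.inv().apply(d)*100).round(2),"turn",best.round(3))
E
python3 - <<'E'
from h import *
c=ctrl.camera("top")
f=lambda a,o:(np.array(a)+.5)/5-.5+o
A=f([(115,38),(343,92),(270,425),(38,372),(140,172),(260,195),(235,330),(110,312)],(186,160))
B=f([(135,38),(365,92),(292,425),(60,372),(162,170),(283,200),(242,333),(130,310)],(340,150))
for n,px,q in(("pre",A,[.5,.2,-.2]),("main",B,[.5,-.2,-.2])):
    g,e=fit(c,px,OUT+WIN,q);print(n,g.round(4),e);
    print((proj(c,world(g,OUT+WIN))-px).round(1).tolist(), proj(c,world(g,[(0,0)],.092)),)
p=f([(185,257),(200,258)],[(186,160),(340,150)]);print(p)
E
```

```text
pre [ 0.4581  0.2246 -0.2306] 1.627025861598952
[[0.1, 0.2], [0.1, -1.2], [0.0, -0.9], [0.1, 0.0], [0.0, -0.1], [0.7, 0.4], [-0.5, 1.6], [-0.4, 0.0]] [[223.12358057 210.87325277]]
main [ 0.475  -0.2119 -0.2649] 2.2816588733996355
[[-0.1, 0.0], [-0.4, 0.1], [-0.1, -0.3], [-0.1, -1.0], [-0.4, 0.1], [0.2, 0.1], [2.3, 1.4], [-0.2, -0.1]] [[380.34759085 201.00973702]]
[[222.6 211. ]
 [379.6 201.2]]
```

```bash
python3 -c "
from h import *
goto([.475,-.212,.19],-.265)"
```

```text
shift cm [ 37.58 -19.03   1.55] turn [-0.001  0.     0.609]
```

```bash
python3 -m jog '[[4.5,-2.3,0,0,0,0.07],[9,-4.5,0,0,0,0.15],[13.5,-6.8,0,0,0,0.22],[18,-9.1,0,0,0,0.3],[22.5,-11.4,0,0,0,0.37],[27,-13.7,0,0,0,0.45],[31.5,-16,0,0,0,0.53],[36,-18.2,0,0,0,0.609]]' 0 20; python3 -c "
from h import *
goto([.4581,.2246,.19],-.2306)"
```

```text
time_s: 1.0
ee_pos: [0.4616, -0.2257, 0.4047]
eef_rot: [3.142, -0.0, -0.268]
force: [0.5, -1.2, 0.1]
grip_width: 0.0331
grip_force: 0.0
shift cm [-12.28 -43.32   1.57] turn [ 0.    -0.    -0.038]
```

```bash
python3 -m jog '[[-1.2,-4.3,0,0,0,0],[-2.4,-8.7,0,0,0,0],[-3.7,-13,0,0,0,0],[-5,-17.4,0,0,0,0],[-6.2,-21.7,0,0,0,-0.01],[-7.4,-26,0,0,0,-0.02],[-8.6,-30.3,0,0,0,-0.03],[-9.8,-34.6,0,0,0,-0.038]]'; python3 -c "
from h import *
goto([.4581,.2246,.14],-.2306)"
```

```text
time_s: 1.8
ee_pos: [0.4563, 0.1339, 0.4047]
eef_rot: [-3.142, -0.0, -0.227]
force: [0.9, 0.3, -0.1]
grip_width: 0.0003
grip_force: 0.0
shift cm [-1.86 -8.88  6.57] turn [-0.    -0.     0.004]
```

```bash
python3 -m jog '[[-0.9,-4.4,0,0,0,0],[-1.8,-8.7,0,0,0,0],[-1.8,-8.7,2,0,0,0],[-1.8,-8.7,4,0,0,0],[-1.8,-8.7,5,0,0,0],[-1.8,-8.7,5,0,0,0],[-1.8,-8.7,5,0,0,0],[-1.8,-8.7,5,0,0,0]]'; python3 - <<'E'
from h import *
goto([.4581,.2246,.14],-.2306)
for n in("wrist","side"):
    c=ctrl.camera(n)
    im=c["img"].copy()
    for p in proj(c,np.vstack([world([.4581,.2246,-.2306],OUT+WIN),world([.4581,.2246,0],[(0,0)],.092)])): cv2.circle(im,tuple(np.int32(p.round().clip(-999,2000))),2,(0,0,255),1)
    cv2.imwrite(f"pics/{n}1.png",cv2.resize(im if n=="wrist" else im[130:310,180:420],(784,588),interpolation=cv2.INTER_CUBIC))
E
```

```text
time_s: 2.6
ee_pos: [0.459, 0.2207, 0.3557]
eef_rot: [-3.141, -0.001, -0.228]
force: [0.9, -0.1, 0.4]
grip_width: 0.0002
grip_force: 0.0
shift cm [-0.17 -0.36  1.67] turn [-0.001 -0.001  0.003]
```

View pics/wrist1.png

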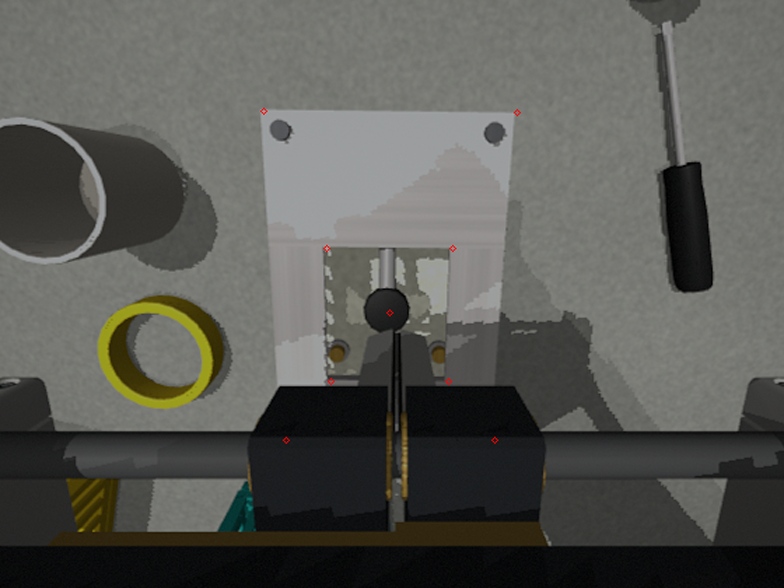

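View pics/side1.png

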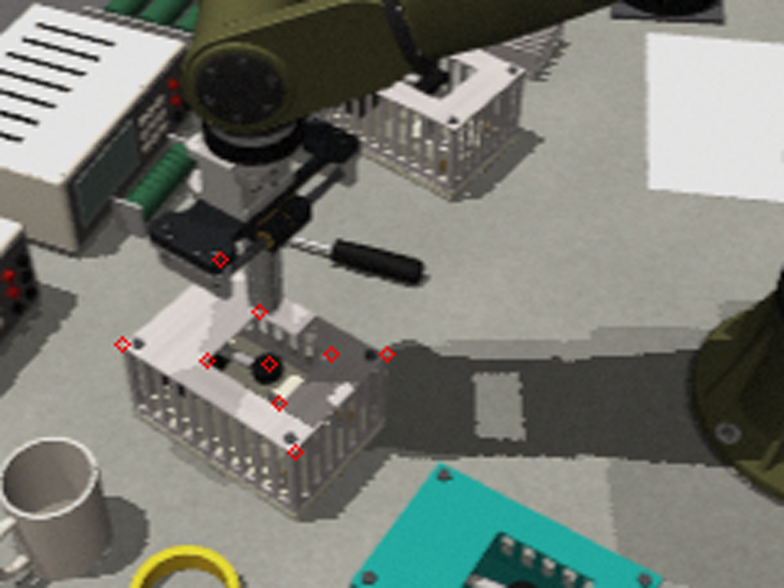

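The wrist view shows the pad at (387,309) against a predicted (390,313), so the fit is good to about 2 mm. I'll line up and go down to just above the pad.

```bash
python3 -m jog '[[0,-0.45,0,0,0,0],[0,-0.45,1,0,0,0],[0,-0.45,2.5,0,0,0],[0,-0.45,4,0,0,0],[0,-0.45,5,0,0,0],[0,-0.45,5.5,0,0,0],[0,-0.45,5.5,0,0,0],[0,-0.45,5.5,0,0,0]]'; python3 - <<'E'
from h import *
goto([.459,.226,.068],-.2306)
E
```

```text
time_s: 3.5
ee_pos: [0.4599, 0.2253, 0.3]
eef_rot: [-3.141, -0.0, -0.227]
force: [1.3, 0.2, 0.7]
grip_width: 0.0009
grip_force: 0.0
shift cm [-0.1  -0.05  3.3 ] turn [-0.    -0.     0.003]
```

```bash
python3 -m jog '[[0,0,0.8,0,0,0],[-0.1,0,1.6,0,0,0],[-0.2,0,2.4,0,0,0],[-0.3,0,2.9,0,0,0],[-0.3,0,3.2,0,0,0],[-0.3,0,3.2,0,0,0],[-0.3,0,3.2,0,0,0]]'
```

```text
time_s: 4.2
ee_pos: [0.457, 0.226, 0.2686]
eef_rot: [-3.141, -0.001, -0.227]
force: [-6.0, -0.5, 17.0]
grip_width: 0.0001
grip_force: 9.2
```

Force is 17 N with the tip at 0.0696 m, above the 6 N spring force, so the lever is on its stop. Holding.

```bash
for i in 1 2 3; do :; done
python3 -m jog '[[0,0,0.05,0,0,0],[0,0,0.05,0,0,0],[0,0,0.05,0,0,0],[0,0,0.05,0,0,0],[0,0,0.05,0,0,0],[0,0,0.05,0,0,0],[0,0,0.05,0,0,0],[0,0,0.05,0,0,0]]'
python3 -m jog '[[0,0,0,0,0,0],[0,0,0,0,0,0],[0,0,0,0,0,0],[0,0,0,0,0,0],[0,0,0,0,0,0],[0,0,0,0,0,0],[0,0,0,0,0,0],[0,0,0,0,0,0]]'
python3 - <<'E'
from h import *
c=ctrl.camera("wrist")["img"]
cv2.imwrite("pics/wrist2.png",cv2.resize(c[140:300,180:380],(750,600),interpolation=cv2.INTER_CUBIC))
E
python3 -m jog '[[0,0,0,0,0,0],[0,0,0,0,0,0],[0,0,0,0,0,0],[0,0,0,0,0,0],[0,0,0,0,0,0],[0,0,0,0,0,0],[0,0,0,0,0,0],[0,0,0,0,0,0]]'
```

```text
time_s: 5.0
ee_pos: [0.457, 0.2261, 0.2684]
eef_rot: [-3.141, -0.001, -0.227]
force: [-7.2, -1.3, 21.4]
grip_width: 0.0006
grip_force: 11.0
time_s: 5.8
ee_pos: [0.457, 0.2261, 0.2684]
eef_rot: [-3.141, -0.001, -0.227]
force: [-7.3, -1.9, 21.6]
grip_width: 0.0006
grip_force: 11.0
time_s: 6.65
ee_pos: [0.4569, 0.2261, 0.2684]
eef_rot: [-3.141, -0.001, -0.227]
force: [-7.0, -1.0, 22.0]
grip_width: 0.0004
grip_force: 11.0
```

View pics/wrist2.png

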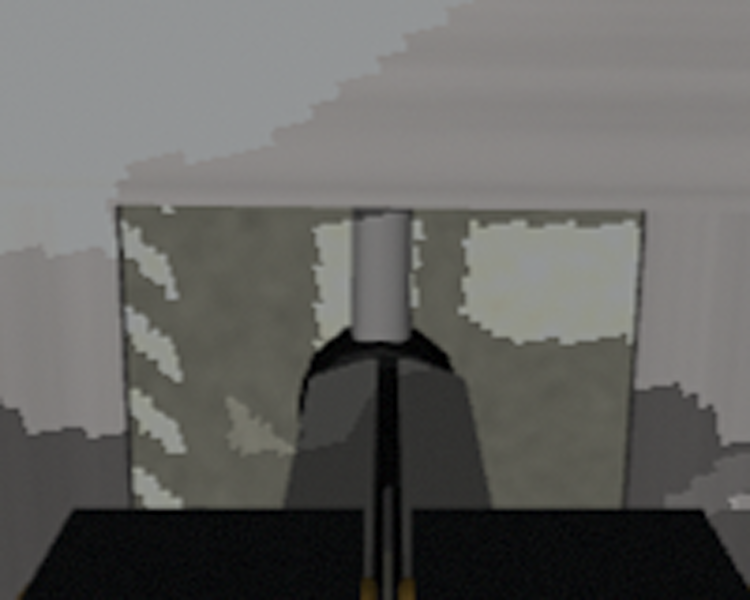

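The view shows the fingertips on the pad (375,360), clear of the window edges, with the lever on its stop for over 2.4 s. Lifting straight up and moving toward the main switch.

```bash
python3 -m jog '[[0.1,0,-1,0,0,0],[0.2,0,-2.5,0,0,0],[0.3,0,-4,0,0,0],[0.3,0,-6.5,0,0,0],[0.3,0,-9,0,0,0],[0.3,0,-11,0,0,0],[0.3,0,-12,0,0,0],[0.3,0,-12,0,0,0]]'; python3 - <<'E'
from h import *
goto([.475,-.212,.19],-.265)
E
```

```text
time_s: 7.45
ee_pos: [0.4599, 0.2252, 0.3876]
eef_rot: [-3.141, -0.001, -0.227]
force: [1.0, -0.9, -0.3]
grip_width: 0.0005
grip_force: 0.0
shift cm [11.33 42.26 -0.15] turn [-0.001 -0.001  0.038]
```

```bash
python3 -m jog '[[1.2,4.4,0,0,0,0],[2.4,8.8,0,0,0,0],[3.5,13.2,0,0,0,0],[4.7,17.6,0,0,0,0],[5.9,22,0,0,0,0.01],[7.1,26.4,0,0,0,0.02],[8.3,30.8,0,0,0,0.03],[9.4,35.2,0,0,0,0.038]]'; python3 -m jog '[[0.9,3.5,0,0,0,0],[1.9,7,0,0,0,0],[1.9,7,1.5,0,0,0],[1.9,7,3,0,0,0],[1.9,7,3,0,0,0],[1.9,7,3,0,0,0],[1.9,7,3,0,0,0]]'; python3 - <<'E'
from h import *
g=[.475,-.2119,-.2649]
goto([g[0],g[1],.1],g[2])
c=ctrl.camera("wrist");im=c["img"].copy()
for p in proj(c,np.vstack([world(g,OUT+WIN),world(g,[(0,0)],.092)])): cv2.circle(im,tuple(np.int32(p.round().clip(-999,2000))),2,(0,0,255),1)
cv2.imwrite("pics/wrist3.png",cv2.resize(im,(784,588),interpolation=cv2.INTER_CUBIC))
E
```

```text
time_s: 8.25
ee_pos: [0.4717, -0.1408, 0.3857]
eef_rot: [-3.141, 0.002, -0.266]
force: [0.7, -0.6, 0.4]
grip_width: 0.0005
grip_force: 0.0
time_s: 8.95
ee_pos: [0.4722, -0.2113, 0.3575]
eef_rot: [3.141, -0.001, -0.265]
force: [-0.2, -0.9, -0.2]
grip_width: 0.0006
grip_force: 0.0
shift cm [ 0.28 -0.01  5.85] turn [ 0.    -0.001  0.   ]
```

View pics/wrist3.png

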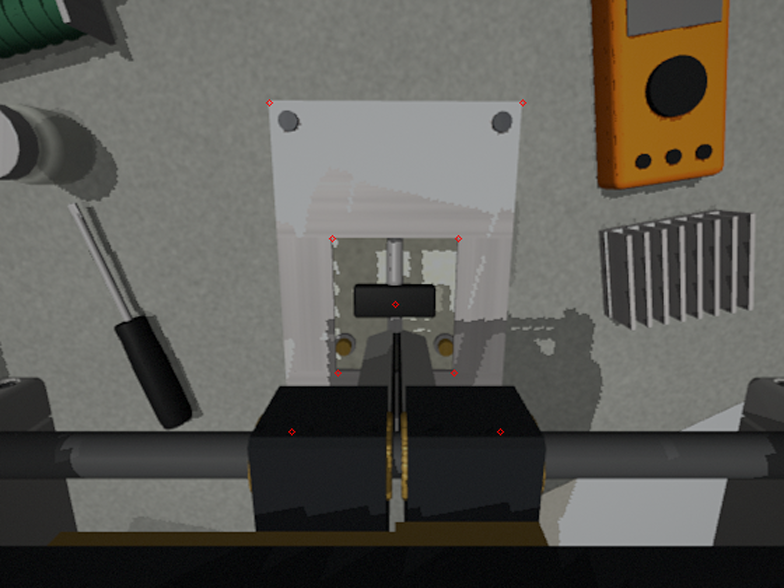

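The bar is at (395,299) against a predicted (395,304), so guard and bar are aligned within about 2 mm. Descending.

```bash
python3 -m jog '[[0.4,0,0,0,0,0],[0.4,0,1,0,0,0],[0.4,0,2.5,0,0,0],[0.4,0,4,0,0,0],[0.4,0,5,0,0,0],[0.4,0,5.7,0,0,0],[0.4,0,5.7,0,0,0],[0.4,0,5.7,0,0,0]]'; python3 -m jog '[[0,0,0.8,0,0,0],[-0.1,0,1.6,0,0,0],[-0.2,0,2.4,0,0,0],[-0.3,0,2.9,0,0,0],[-0.3,0,3.2,0,0,0],[-0.3,0,3.2,0,0,0],[-0.3,0,3.2,0,0,0]]'
```

```text
time_s: 9.8
ee_pos: [0.476, -0.2125, 0.3005]
eef_rot: [3.142, -0.0, -0.265]
force: [0.1, -0.0, -0.7]
grip_width: 0.0006
grip_force: 0.0
time_s: 10.5
ee_pos: [0.4731, -0.2117, 0.2688]
eef_rot: [3.141, -0.001, -0.265]
force: [-3.7, 1.5, 13.3]
grip_width: -0.0
grip_force: 6.5
```

```bash
python3 -m jog '[[0,0,0.1,0,0,0],[0,0,0.1,0,0,0],[0,0,0.1,0,0,0],[0,0,0.1,0,0,0],[0,0,0.1,0,0,0],[0,0,0.1,0,0,0]]'; python3 -m jog '[[0,0,-1,0,0,0],[0,0,-2.5,0,0,0],[0,0,-4,0,0,0],[0,0,-6.5,0,0,0],[0,0,-9,0,0,0],[0,0,-11,0,0,0],[0,0,-13,0,0,0],[0,0,-13,0,0,0]]'; python3 -m jog '[[-2,0,-1,0,0,0],[-5,0,-2,0,0,0],[-8,0,-3,0,0,0],[-10,0,-3,0,0,0],[-10,0,-3,0,0,0],[-10,0,-3,0,0,0],[-10,0,-3,0,0,0]]'; python3 - <<'E'
from h import *
s=ctrl.camera("side")["img"];s=cv2.resize(s[130:310,200:420],(440,360),interpolation=cv2.INTER_CUBIC)
w=ctrl.camera("wrist")["img"][30:210,150:330]
cv2.imwrite("pics/end.png",np.hstack([s,cv2.resize(w,(360,360))]))
E
```

```text
time_s: 11.1
ee_pos: [0.4731, -0.2118, 0.2685]
eef_rot: [3.141, -0.001, -0.265]
force: [-8.2, 3.0, 21.5]
grip_width: 0.0003
grip_force: 11.0
time_s: 11.9
ee_pos: [0.4731, -0.2117, 0.3993]
eef_rot: [3.141, -0.004, -0.265]
force: [-1.2, 0.1, -0.7]
grip_width: 0.0003
grip_force: 0.0
time_s: 12.6
ee_pos: [0.3772, -0.1857, 0.4266]
eef_rot: [-3.141, 0.001, -0.265]
force: [0.2, -0.2, -0.1]
grip_width: 0.0004
grip_force: 0.0
```

View pics/end.png

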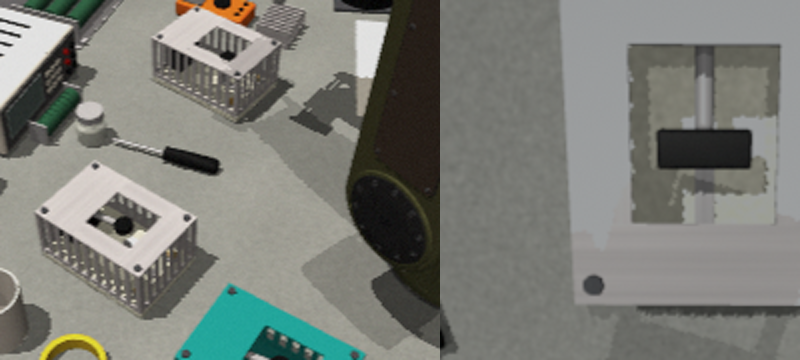

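The pre-charge pad is back up (123,225). The main bar (704,148) sits deep in its window, the bystanders are where they were, and the arm is clear.

```bash
python3 -c "
from station import ctrl
print(ctrl.hand_in())"
```

```text
the job is handed in; nothing more can be done
None
```

The job is handed in, with no verdict returned: I held the pre-charge lever on its stop for over 2.4 s and it sprang back up, pressed the main lever onto its stop where it stayed, saw no sign of contact with either guard, and finished with the arm clear at about 13 s.

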